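Vent the steam cooker and hold its lid open

TASK

The worktop steam cooker has finished: first, with the lid still shut, twist the steam-release knob on its console clockwise all the way to its stop, then let go so that it springs back. After that lift the lid with the gripper fingers to 50 degrees from shut and keep it there, steady: the lid drops if let go, so finish while still holding it at that angle. Leave the canister, the pepper mill and the mug standing where they are.

Things in the scene. Friction and masses are not known exactly. Their poses are not given: they have to be found in the camera images.
- cooker: Steam cooker of brushed steel, immovable: a square well 200 x 200 mm, rim 110 mm high, under the lid; joined to its right (-y) side a console 200 (x) x 98 mm (y), 128 mm high, dark top plate with the knob. Origin: centre of the well's underside, on the worktop. z up, -x its front (lid handle), +x its back (hinge). Turned up to 0.3 rad either way.
- knob (a joint): Steam-release knob on the console: 0 at rest, grows clockwise seen from above, stop at 1.2 rad. A spring pulls it back to 0 (torque about 0.03 N m at rest, 0.15 N m at the stop) as soon as it is let go.
- knob_grip (a point): Grip point on the knob's vertical axis, 26 mm above the console top (154 mm above the worktop), at x -30, y -150 mm in the cooker's frame. The grip is an upright white bar 50 mm long (this frame's y, turning with the knob; along the cooker's y at rest) and 14 mm thick (x); its top is 12 mm above this point. It stands on a 58 mm disc whose top is 20 mm below this point.
- lid (a joint): Lid of the cooker: angle in rad, 0 shut, grows as its front rises, end stop at 1.4; 50 degrees is 0.873. Nearly free hinge: the lid falls shut from any angle when let go. Lifting it at the handle takes about 2 to 5 N.
- lid_handle (a point): Middle of the lid's handle, a round black bar 12 mm thick, 120 mm long, parallel to the hinge (cooker's y), on a 10 mm rod at each end, straight out in front of the lid; 49 mm gap between bar and lid edge. 260 mm from the hinge line; when shut 118 mm above the worktop and 155 mm in front of the cooker's origin. The lid is a flat plate 198 x 196 x 12 mm in line with the bar.
- lid_hinge (a point): Middle of the lid's hinge line, fixed to the cooker at its back: x = 105 mm, 118 mm above the worktop. The hinge line runs along the cooker's y.
- canister: Bystander: grey canister with a metal lid, 98 mm diameter, 122 mm high, loose. Origin: centre of its underside.
- mill: Bystander: dark wooden pepper mill, 56 mm diameter at the foot, 170 mm high, loose. Origin: centre of its underside.
- mug: Bystander: white mug, 82 mm diameter, 92 mm high, handle at its +y, loose. Origin: centre of its underside.

How it is judged:
By the outcome, as a careful person would: the job done as asked, in the order asked, and still so for the second after the job is handed in, while the arm keeps its last pose, push and grip.
It also fails if it takes over 54 s, if anything falls off the work surface, if the arm or the gripper's body presses on something with over 40 N, if the wrist force passes 120 N, or if a joint passes its speed limit or range.

ROBOT

A 6-joint arm with a two-finger parallel gripper is mounted at the origin on the work surface. World frame = base frame: x ahead of the robot, y to its left, z up, the work surface at z = 0. Lengths are in m, angles in rad, forces in N, time in s.
With the tool pointing down it reaches from about 0.35 to 0.775 m from the base axis. Payload 5.5 kg.
Tool frame: the origin (TCP) lies on the centre line of the jaws, within the pads' length; the fingertips stand 11 mm ahead of it and the grasp point (between the pads) lies 8 mm behind it; z points along the fingers, y is the line along which they close (so a half turn about z gives the same grasp; the last joint's range is limited). The gripper opens to 85 mm and grips with 20 to 120 N. Pads are 22 mm wide; open, the fingers measure 114 mm over their backs; the gripper's body (76 mm by 85 mm) begins 54 mm behind the grasp point. The pads swing forward as they close: fully open they stand 13 mm farther back than shut.
Start: joints at [-1.364, 0.313, 0.046, 1.304, 0, 1.431], TCP at [0.195, -0.541, 0.219] pointing down, gripper open.
Joint ranges: [-2.76, 2.76], [-0.86, 1.69], [-1.03, 1.26], [-2.2, 2.34], [-1.47, 1.5], [-3.14, 3.14]. Speed limits (rad/s): [2.57, 2.57, 3.14, 3.14, 3.14, 3.14].

INTERFACE

Orientations are given as a unit quaternion [w, x, y, z].
In Python, from workcell import env, viewer, order, models gives the robot as it stands.
- The arm moves only by the tool drive_tool, never from a script. Its argument "series" is a list that holds one entry, the list of rows, each a list of 6 numbers: the shift along the tool's x, y, z each as a share of 120 mm, from -1 to 1, then the turn, a rotation vector about the tool's x, y, z each as a share of 180 degrees, from -1 to 1. A call has 1 to 20 rows; each row shifts and turns the commanded pose from where the row before left it, along the tool's axes as they then stand; what a row does not reach is not made up. A row lasts 1/8 s, in which the tool goes at most 62.5 mm and 10.7 degrees, less where a joint would pass 70% of its speed; a pose out of reach is approached as far as the arm can. A call with a number of a shift or a turn outside -1 to 1 is refused whole. A call with a gripper value outside its range is refused whole. "jaw" is the opening, from -1 (shut) to 1 (fully open), set as the call begins (left out, the last holds). The fingers move at their own pace and stop on an object; "grip_force" is the grip in N (left out, the last holds). Time passes only in rows, so rows that do not move let the fingers close. It gives the time, the measured TCP pose, the force, the opening and the grip force at its end, in the units of the state.
- env.get_state(): the state, without advancing time (a new reading comes with each control period).
- viewer.read_camera(name): name is "side" or "top" or "wrist"; returns the picture (420x560x3 uint8, red, green, blue); there is no depth.
- viewer.camera_info(name): a dict with "intrinsics" (3x3 intrinsics, pixels), "D" ([k1, k2, p1, p2, k3] as OpenCV has them; the pictures are not rectified), "R" (3x3) and "t" (3): a world point X has camera coordinates R X + t; the wrist camera has in their place "T_tool_cam" (4x4, takes a point from camera to tool coordinates, whose origin is the TCP and whose axes are the flange's). Camera axes: x right, y down, z forward; pixel columns grow to the right and rows downward; lengths in m; the calibration is good to about 2 mm. A picture is of the moment at which its call begins: read the wrist's pose just before it. camera_info takes no time and is no camera call.
- order.hand_in(): hands the job in; it is judged then, once.
Trained networks look in the newest picture that a camera, given by its name, has taken for a name from the list of things; names that differ only in an ending like _2 or _b are one class to them, and where a whole thing is asked for, a point or a joint stands for the part that bears it (a point fixed in the world has none). Each returns a list of dicts, best first, with "score" (0 to 1); they miss things now and then, are a little off and sometimes report something else, mostly with a low value. They report only what shows in the picture. A call takes as long as a camera call.
- models.silhouettes(label, camera): "region" (420x560 bool, what is visible of it) and "location" ([column, row] in pixels, amid what is visible of it).
The state is a dict: "clock": time; "joint_pos": joint angles; "qvel": joint speeds; "tau": joint torques, N m; "tcp_pos": TCP position; "orientation": TCP orientation; "wrist_force": force on the tool from outside, world axes, zero at the start; "ft_torque": the same for the moment, N m; "finger_gap": finger opening in m; "grip_force": force on a finger pad.
Only numpy, scipy, OpenCV 4.12 (cv2) and the standard library are available. Lean on these libraries where they do the work, as an engineer would, in place of code of your own. Each camera call takes 0.05 s, during which the arm holds its last target. There are 200 camera calls.

## Working session

There is one attempt and no reset: what is moved stays moved. The work goes in short steps, Python scripts to look and compute and a tool call to move; the robot and the scene stay as the last step left them, time stands still between calls to the robot, and variables do not carry over. Pictures are saved under pics/ and viewed, at most 10 in all, crops included, and the job is handed in when it is done.

Besides the shell and the picture viewer there is one more tool, called as name([rows], argument=value, ...), one row to a line, values as JSON. drive_tool: Moves the arm, as the interface text tells. Its arguments: {"type":"object","properties":{"series":{"type":"array"},"jaw":{"type":"number"},"grip_force":{"type":"number"}},"required":["series"]}

```bash
mkdir -p pics
python3 - <<'E'
from workcell import env, viewer, order, models
import cv2,numpy as np
s=env.get_state();print({k:np.round(v,3).tolist() for k,v in s.items()})
ims=[]
for c in ["top","side"]:
    im=viewer.read_camera(c);cv2.imwrite(f"pics/{c}0.png",im[:,:,::-1])
    i=viewer.camera_info(c);print(c,np.round(i["intrinsics"],1).tolist(),i["D"],np.round(i["R"],3).tolist(),np.round(i["t"],3).tolist())
    for l in ["cooker","knob_grip","lid_handle","lid","canister","mill","mug"]:
        r=models.silhouettes(l,c)
        print(l,[(round(x["score"],2),np.round(x["location"],1).tolist(),int(x["region"].sum())) for x in r[:3]])
print(viewer.camera_info("wrist"))
E
```

```text
{'clock': 0.0, 'joint_pos': [-1.364, 0.314, 0.045, 1.304, -0.0, 1.431], 'qvel': [0.001, -0.0, 0.0, -0.0, -0.001, 0.001], 'tau': [0.0, -48.063, 29.853, 0.02, -0.0, 0.0], 'tcp_pos': [0.195, -0.54, 0.218], 'orientation': [-0.001, 0.985, 0.173, -0.0], 'wrist_force': [-0.466, -0.146, 0.292], 'ft_torque': [0.012, 0.003, -0.026], 'grip_force': 0.0, 'finger_gap': 0.085}
top [[434.1, 0.0, 289.4], [0.0, 434.1, 205.2], [0.0, 0.0, 1.0]] [-0.08903532  0.          0.          0.          0.        ] [[0.018, -1.0, -0.004], [-0.992, -0.017, -0.125], [0.125, 0.006, -0.992]] [0.048, 0.62, 1.066]
cooker [(0.86, [347.4, 200.4], 11555)]
knob_grip [(0.83, [397.2, 203.8], 445), (0.52, [350.3, 203.7], 11681)]
lid_handle [(0.84, [332.4, 207.7], 7276)]
lid [(0.82, [332.1, 211.5], 7256)]
canister [(0.9, [252.0, 260.7], 1420)]
mill [(0.56, [250.6, 209.5], 488)]
mug [(0.81, [443.2, 179.5], 1197)]
side [[447.6, 0.0, 275.3], [0.0, 447.6, 210.5], [0.0, 0.0, 1.0]] [-0.04424783  0.          0.          0.          0.        ] [[-0.999, -0.033, 0.003], [-0.027, 0.748, -0.663], [0.019, -0.663, -0.748]] [0.595, 0.05, 1
[... 176 characters left out ...]
6, [328.9, 255.0], 2776)]
mill [(0.78, [272.5, 261.2], 1309)]
mug [(0.86, [244.8, 114.5], 635)]
{'intrinsics': array([[326.44407927,   0.        , 282.85458865],
       [  0.        , 326.44407927, 211.10752751],
       [  0.        ,   0.        ,   1.        ]]), 'D': array([-0.01613832,  0.        ,  0.        ,  0.        ,  0.        ]), 'T_tool_cam': array([[-1.08550467e-04, -9.46301044e-01, -3.23286748e-01,
         8.28913801e-02],
       [ 9.99999560e-01, -4.03950997e-04,  8.46644140e-04,
        -6.38853858e-04],
       [-9.31772238e-04, -3.23286514e-01,  9.46300672e-01,
        -1.54797112e-01],
       [ 0.00000000e+00,  0.00000000e+00,  0.00000000e+00,
         1.00000000e+00]])}
```

View pics/top0.png

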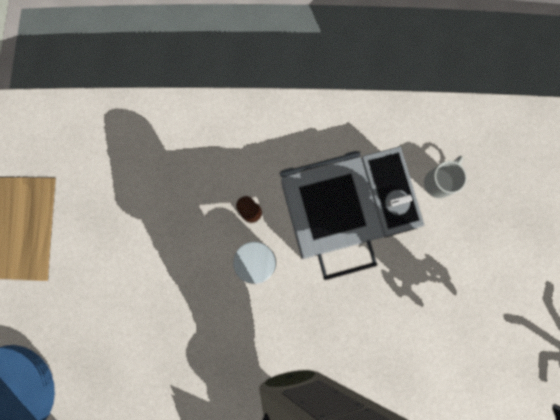

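View pics/side0.png

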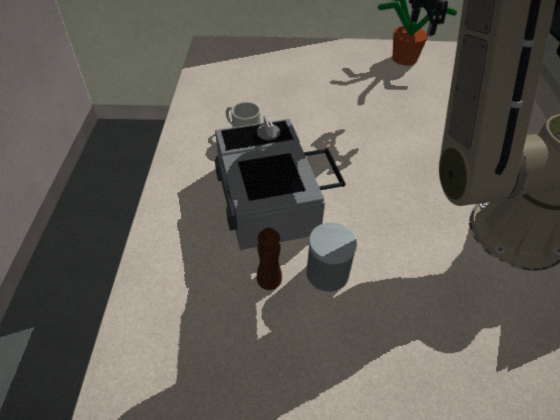

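```bash
cat > h.py <<'E'
from workcell import env, viewer, order, models
import cv2,numpy as np
from scipy.spatial.transform import Rotation as Ro
from scipy.optimize import least_squares
def proj(c,X):
    i=viewer.camera_info(c)
    return cv2.projectPoints(np.float64(X).reshape(-1,1,3),cv2.Rodrigues(np.array(i["R"]))[0],np.array(i["t"]),i["intrinsics"],np.array(i["D"]))[0][:,0]
def world(p,X): # p=x,y,yaw
    X=np.float64(X).reshape(-1,3);return X@Ro.from_euler('z',p[2]).as_matrix().T+[p[0],p[1],0]
E
python3 - <<'E'
from h import *
M=np.array([[-.155,.06,.118],[-.155,-.06,.118],[.1,-.198,.128],[-.1,-.198,.128],[-.1,-.1,.128],[.1,-.1,.128],[-.03,-.15,.15]])
T=[[325,277],[375,265],[403,147],[423,225],[387,236],[365,155],[397.2,203.8]]
S=[[344,185],[328,151],[216,130],[291,122],[298,147],[219,153],[268.3,130.5]]
out={}
for n,cs in {"top":[("top",T)],"side":[("side",S)],"both":[("top",T),("side",S)]}.items():
    f=lambda p:np.concatenate([(proj(c,world(p,M))-P).ravel() for c,P in cs])
    r=least_squares(f,[.55,-.1,.2],loss="soft_l1",x_scale=.1);print(n,r.x.round(4),np.round(f(r.x),1).reshape(-1,2).tolist())
p=r.x
# overlay
ims=[]
for c in ["top","side"]:
    im=cv2.imread(f"pics/{c}0.png")
    L=[([-.155,.06,.118],[-.155,-.06,.118]),([-.1,.1,.11],[.1,.1,.11]),([-.1,.1,.11],[-.1,-.1,.11])]+[(M[2+k],M[2+(k+1)%4]) for k in range(4)]
    k=3;x0,y0=(230,120) if c=="top" else (190,90)
    big=cv2.resize(im[y0:y0+180,x0:x0+130*2],None,fx=k,fy=k,interpolation=cv2.INTER_CUBIC)
    for a,b in L:
        q=(proj(c,world(p,[a,b]))-[x0,y0]+.5)*k
        cv2.line(big,tuple(q[0].astype(int).tolist()),tuple(q[1].astype(int).tolist()),(0,0,255),1)
    cv2.imwrite(f"pics/ov_{c}.png",big)
for n,z,lab in [("knob",.15,0)]: print(world(p,[[-.03,-.15,.154],[-.155,0,.118],[.105,0,.118]]).round(4))
E
```

```text
top [ 0.6079 -0.0459  0.2582] [[-0.1, -0.1], [-0.3, -0.6], [-0.0, -0.9], [2.9, 2.0], [-1.1, 1.1], [-1.3, 0.5], [3.6, -1.9]]
side [ 0.6067 -0.0359  0.2745] [[-0.6, 1.2], [-1.1, 1.4], [-1.2, 0.2], [-0.3, -3.1], [3.0, -4.6], [2.0, 2.1], [0.5, -3.4]]
both [ 0.6073 -0.0421  0.2684] [[-1.0, 0.3], [-1.3, -0.8], [-2.2, -1.4], [1.5, 1.3], [-2.4, 0.8], [-3.4, 0.4], [2.0, -2.4], [-1.0, -0.4], [-1.2, -0.1], [-0.7, -1.6], [-0.0, -4.5], [3.1, -6.1], [2.3, 0.1], [0.7, -4.9]]
[[ 0.6182 -0.1947  0.154 ]
 [ 0.4579 -0.0832  0.118 ]
 [ 0.7085 -0.0143  0.118 ]]
```

View pics/ov_top.png

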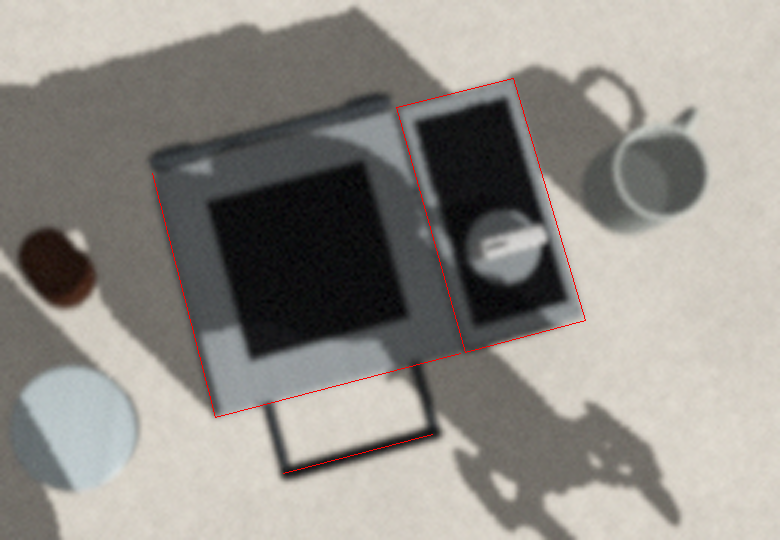

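View pics/ov_side.png

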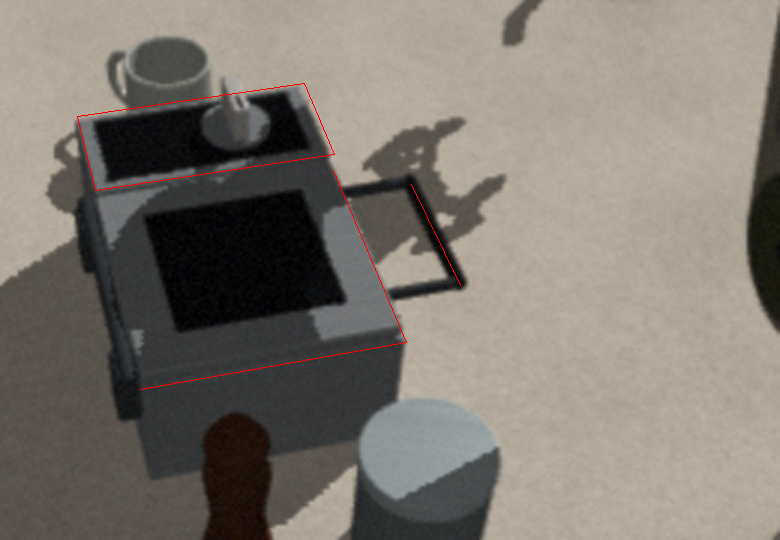

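drive_tool([
  [[0.36,-0.126,-0.02,0,0,0],[0.36,-0.126,-0.02,0,0,0],[0.36,-0.126,-0.02,0,0,0],[0.36,-0.126,-0.02,0,0,0],[0.36,-0.126,-0.02,0,0,0],[0.36,-0.126,-0.02,0,0,0],[0.36,-0.126,-0.02,0,0,0],[0.36,-0.126,-0.02,0,0,0],[0.36,-0.126,-0.02,0,0,0],[0.36,-0.126,-0.02,0,0,0],[0.36,-0.126,-0.02,0,0,0],[0.36,-0.126,-0.02,0,0,0]],
], jaw=1)

```text
clock: 2.3
tcp_pos: [0.6224, -0.1929, 0.2475]
orientation: [0.0, 0.985, 0.173, 0.0]
wrist_force: [0.9, -0.4, 0.8]
finger_gap: 0.085
grip_force: 0.0
```

drive_tool([
  [[0,0,0,0,0,-0.0474],[0,0,0,0,0,-0.0474],[0,0,0,0,0,-0.0474],[0,0,0,0,0,-0.0474],[0,0,0,0,0,-0.0474],[0,0,0,0,0,-0.0474],[0,0,0,0,0,-0.0474],[0,0,0,0,0,-0.0474],[0,0,0,0,0,-0.0474],[0,0,0,0,0,-0.0474],[0,0,0,0,0,0],[0,0,0,0,0,0]],
])

```text
clock: 3.8
tcp_pos: [0.6213, -0.194, 0.2474]
orientation: [0.0, 0.608, 0.794, -0.0]
wrist_force: [-0.5, 0.3, -0.7]
finger_gap: 0.0853
grip_force: 0.0
```

```bash
cat >> h.py <<'E'
def st():
    s=env.get_state();w,x,y,z=s["orientation"];R=Ro.from_quat([x,y,z,w]).as_matrix()
    print("t",round(float(s["clock"]),2),"tcp",np.round(s["tcp_pos"],4),"R",R.round(3).tolist(),"F",np.round(s["wrist_force"],2),"M",np.round(s["ft_torque"],3),"gap",round(float(s["finger_gap"]),4),"g",s["grip_force"],"q",np.round(s["joint_pos"],2))
    return np.array(s["tcp_pos"]),R
def wproj(X,tcp,R):
    i=viewer.camera_info("wrist");T=np.eye(4);T[:3,:3]=R;T[:3,3]=tcp
    C=np.linalg.inv(T@i["T_tool_cam"])
    return cv2.projectPoints(np.float64(X).reshape(-1,1,3),cv2.Rodrigues(C[:3,:3])[0],C[:3,3],i["intrinsics"],i["D"])[0][:,0]
def wplane(uv,z,tcp,R):
    i=viewer.camera_info("wrist");T=np.eye(4);T[:3,:3]=R;T[:3,3]=tcp;C=T@i["T_tool_cam"]
    u=cv2.undistortPoints(np.float64(uv).reshape(-1,1,2),i["intrinsics"],i["D"])[:,0]
    d=np.c_[u,np.ones(len(u))]@C[:3,:3].T;return C[:3,3]+d*((z-C[2,3])/d[:,2])[:,None]
E
python3 - <<'E'
from h import *
tcp,R=st();im=viewer.read_camera("wrist")[:,:,::-1].copy()
r=models.silhouettes("knob_grip","wrist");
for x in r: print(x["score"],x["location"],x["region"].sum(),wplane(x["location"],.15,tcp,R))
p=[.6075,-.043,.266]
q=wproj(world(p,[[-.03,-.125,.166],[-.03,-.175,.166],[-.1,-.1,.128],[.1,-.1,.128],[.1,-.198,.128],[-.1,-.198,.128]]),tcp,R);print(q.round(1))
for a in q: cv2.circle(im,tuple(a.astype(int).tolist()),3,(0,0,255),1)
cv2.imwrite("pics/w1.png",im)
E
```

```text
t 3.8 tcp [ 0.6213 -0.194   0.2474] R [[-0.26, 0.966, -0.0], [0.966, 0.26, -0.0], [-0.0, -0.0, -1.0]] F [-0.46  0.3  -0.65] M [-0.04   0.01   0.043] gap 0.0853 g 0.0 q [-0.43  0.47  0.34  1.45 -0.    0.88]
0.67 [281.2, 203.0] 3514 [[ 0.61839937 -0.19013302  0.15      ]]
0.54 [315.8, 107.3] 63563 [[ 0.62395443 -0.11203773  0.15      ]]
[[278.5 184. ]
 [279.  245.4]
 [194.6 143.9]
 [435.2 143.2]
 [419.7 250.1]
 [204.2 250.8]]
```

View pics/w1.png

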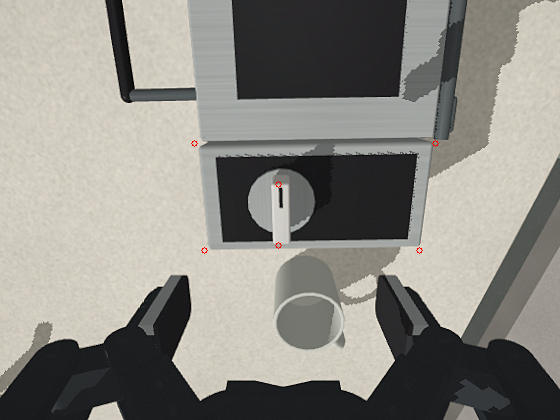

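Run:
```python
from h import *
tcp,R=st()
a=wplane([[281,183],[281,242]],.166,tcp,R);b=wplane([[281.5,202]],.134,tcp,R);print(a,a.mean(0),b)
d=a[0]-a[1];print("yaw",np.arctan2(-d[0],d[1]),np.linalg.norm(d))
c=wplane([[211,249],[425,247],[208,144],[433,143]],.128,tcp,R);print(c)
for t in (a.mean(0),b[0]): print("shift tool", R.T@(t-tcp))
```

```text
t 3.9 tcp [ 0.6213 -0.194   0.2474] R [[-0.261, 0.965, 0.0], [0.965, 0.261, -0.0], [-0.0, -0.0, -1.0]] F [ 0.27  0.35 -0.88] M [-0.022 -0.034 -0.008] gap 0.0856 g 0.0 q [-0.43  0.47  0.34  1.45 -0.    0.88]
[[ 0.61302419 -0.17027183  0.166     ]
 [ 0.62540739 -0.21651659  0.166     ]] [ 0.61921579 -0.19339421  0.166     ] [[ 0.61965688 -0.19410624  0.134     ]]
yaw 0.26163708466488866 0.04787401447021037
[[ 0.56892134 -0.25689449  0.128     ]
 [ 0.75959376 -0.20339236  0.128     ]
 [ 0.54809869 -0.16310138  0.128     ]
 [ 0.7284193  -0.11344773  0.128     ]]
shift tool [ 0.00112137 -0.00187627  0.08137845]
shift tool [ 0.00032186 -0.00163524  0.11337852]
```

drive_tool([
  [[0.005,-0.014,0.16,0,0,0],[0,0,0.16,0,0,0],[0,0,0.16,0,0,0],[0,0,0.16,0,0,0],[0,0,0.15,0,0,0],[0,0,0,0,0,0],[0,0,0,0,0,0]],
])

```text
clock: 4.78
tcp_pos: [0.6198, -0.194, 0.1534]
orientation: [0.0, 0.608, 0.794, 0.0]
wrist_force: [0.9, -0.5, 0.2]
finger_gap: 0.0854
grip_force: 0.0
```

drive_tool([
  [[0,0,0,0,0,0],[0,0,0,0,0,0],[0,0,0,0,0,0],[0,0,0,0,0,0],[0,0,0,0,0,0],[0,0,0,0,0,0],[0,0,0,0,0,0],[0,0,0,0,0,0]],
], jaw=-1, grip_force=45)

```text
clock: 5.78
tcp_pos: [0.6196, -0.1939, 0.1529]
orientation: [0.0, 0.607, 0.794, 0.0]
wrist_force: [-0.5, 0.3, 3.1]
finger_gap: 0.0093
grip_force: 44.7
```

```bash
python3 -c "
from h import *
st()"
```

```text
t 5.78 tcp [ 0.6196 -0.1939  0.1529] R [[-0.262, 0.965, 0.0], [0.965, 0.262, -0.0], [-0.0, 0.0, -1.0]] F [-0.54  0.32  3.09] M [0.055 0.128 0.035] gap 0.0093 g 44.692078828811646 q [-0.43  0.48  0.14  1.22 -0.    0.88]
```

drive_tool([
  [[0,0,0,0,0,0.036],[0,0,0,0,0,0.036],[0,0,0,0,0,0.036],[0,0,0,0,0,0.036],[0,0,0,0,0,0.036],[0,0,0,0,0,0.036],[0,0,0,0,0,0.036],[0,0,0,0,0,0.036],[0,0,0,0,0,0.036],[0,0,0,0,0,0.036],[0,0,0,0,0,0],[0,0,0,0,0,0]],
])

```text
clock: 7.28
tcp_pos: [0.6201, -0.1941, 0.1534]
orientation: [0.001, 0.938, 0.346, 0.001]
wrist_force: [-0.5, 0.4, 6.2]
finger_gap: 0.0002
grip_force: 2.7
```

Run:
```python
from h import *
tcp,R=st();im=viewer.read_camera("wrist")[:,:,::-1];cv2.imwrite("pics/w2.png",im)
```

```text
t 7.28 tcp [ 0.6201 -0.1941  0.1534] R [[0.76, 0.65, 0.002], [0.65, -0.76, -0.001], [0.001, 0.002, -1.0]] F [-0.47  0.44  6.18] M [-0.008  0.036 -0.014] gap 0.0002 g 2.674182839691639 q [-0.43  0.48  0.14  1.22 -0.    2.01]
```

View pics/w2.png

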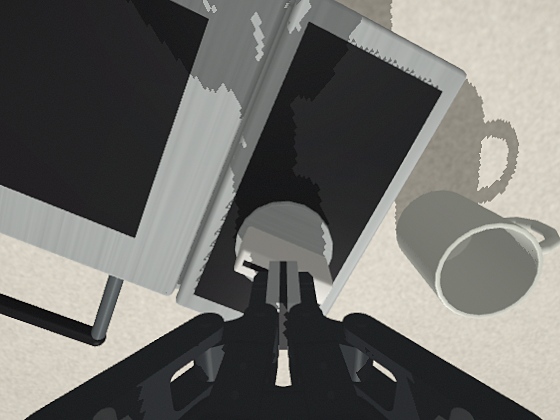

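Run:
```python
from h import *
tcp,R=st()
for d in (-.03,-.008,0,.011): print(d,wproj([tcp+R[:,2]*d],tcp,R))
print("axis", wproj([[.6194,-.194,.166],[.6194,-.194,.134]],tcp,R))
print("disc top", wplane([[285,240]],.134,tcp,R))
print(proj("top",[[.6194,-.194,.134],[.6194,-.194,.166]]),proj("side",[[.6194,-.194,.134],[.6194,-.194,.166]]))
im=viewer.read_camera("top")[110:290,250:450,::-1];im2=viewer.read_camera("side")[70:250,180:380,::-1]
cv2.imwrite("pics/t3.png",cv2.resize(np.hstack([im,im2]),None,fx=2,fy=3 and 2,interpolation=2))
```

```text
t 7.33 tcp [ 0.6201 -0.1941  0.1533] R [[0.76, 0.65, 0.002], [0.65, -0.76, -0.001], [0.001, 0.002, -1.0]] F [ 0.1  -0.16  5.28] M [ 0.02   0.045 -0.033] gap -0.0001 g 2.6745150983333588 q [-0.43  0.48  0.14  1.22 -0.    2.01]
-0.03 [[284.25279912 297.20494464]]
-0.008 [[284.04883331 272.42978743]]
0 [[283.98672071 264.88825791]]
0.011 [[283.90962235 255.52921471]]
axis [[283.03308733 277.94161361]
 [282.88170002 249.82875923]]
disc top [[ 0.624985   -0.19084783  0.134     ]]
[[397.15990566 201.78666887]
 [400.56656336 199.90993029]] [[268.58698817 130.85014801]
 [268.48750734 120.54673954]]
```

View pics/t3.png

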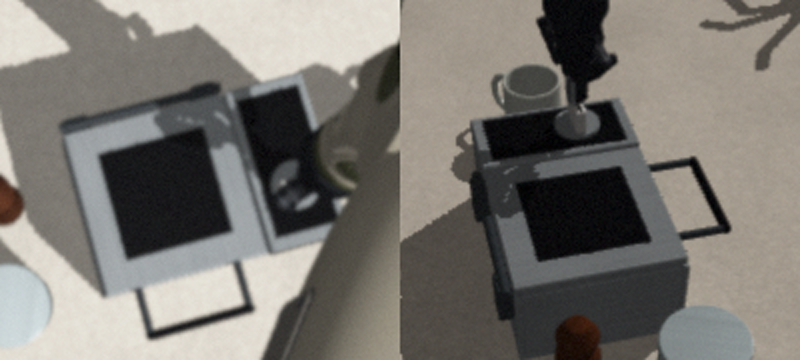

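Run:
```python
from h import *
I=np.eye(3);z=np.zeros(3)
for d in (-.03,-.02,-.01,-.002,.005,.011): print(d,wproj([[.011,.0425,d],[.011,-.0425,d],[-.011,-.0425,d],[.011,0,d],[-.011,0,d]],z,I).round(0).tolist())
```

```text
-0.03 [[382.0, 275.0], [186.0, 275.0], [191.0, 318.0], [284.0, 275.0], [284.0, 318.0]]
-0.02 [[376.0, 264.0], [192.0, 264.0], [197.0, 305.0], [284.0, 264.0], [284.0, 305.0]]
-0.01 [[370.0, 255.0], [198.0, 255.0], [201.0, 293.0], [284.0, 255.0], [284.0, 293.0]]
-0.002 [[367.0, 248.0], [201.0, 248.0], [205.0, 285.0], [284.0, 248.0], [284.0, 285.0]]
0.005 [[363.0, 242.0], [205.0, 242.0], [208.0, 278.0], [284.0, 242.0], [284.0, 278.0]]
0.011 [[361.0, 238.0], [207.0, 238.0], [210.0, 273.0], [284.0, 238.0], [284.0, 273.0]]
```

drive_tool([
  [[0,0,-0.3,0,0,0],[0,0,-0.3,0,0,0],[0,0,0,0,0,-0.036],[0,0,0,0,0,-0.036],[0,0,0,0,0,-0.036],[0,0,0,0,0,-0.036],[0,0,0,0,0,-0.036],[0,0,0,0,0,-0.036],[0,0,0,0,0,-0.036],[0,0,0,0,0,-0.036],[0,0,0,0,0,-0.036],[0,0,0,0,0,-0.036],[0,0,0,0,0,0]],
])

```text
clock: 9.05
tcp_pos: [0.6193, -0.1937, 0.2239]
orientation: [-0.001, 0.607, 0.794, -0.0]
wrist_force: [-0.3, 0.5, 0.0]
finger_gap: 0.0002
grip_force: 0.0
```

Run:
```python
from h import *
tcp,R=st();im=viewer.read_camera("wrist")[:,:,::-1].copy();cv2.imwrite("pics/w4.png",im)
c=cv2.resize(im[120:320,180:380],None,fx=3,fy=3,interpolation=2);cv2.imwrite("pics/w4c.png",c)
print([(round(x["score"],2),x["location"]) for x in models.silhouettes("knob_grip","wrist")])
```

```text
t 9.05 tcp [ 0.6193 -0.1937  0.2239] R [[-0.262, 0.965, -0.001], [0.965, 0.262, 0.0], [0.001, -0.001, -1.0]] F [-0.34  0.49  0.01] M [-0.042  0.03  -0.026] gap 0.0002 g 0.0 q [-0.43  0.46  0.28  1.39 -0.    0.88]
[(0.66, [284.8, 215.2])]
```

View pics/w4c.png

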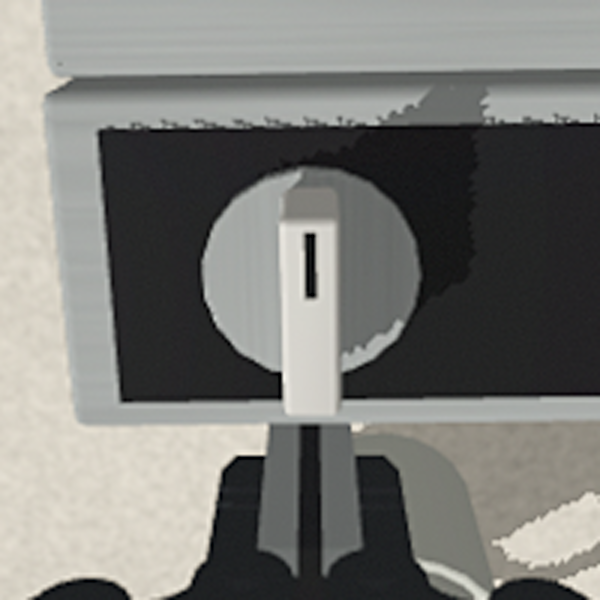

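drive_tool([
  [[0,0,0,0,0,0],[0,0,0,0,0,0],[0,0,0,0,0,0],[0,0,0,0,0,0],[0,0,0,0,0,0],[0,0,0,0,0,0],[0,0,0.2,0,0,0],[0,0,0.2,0,0,0],[0,0,0.15,0,0,0],[0,0,0.1,0,0,0],[0,0,0.07,0,0,0],[0,0,0.05,0,0,0],[0,0,0,0,0,0],[0,0,0,0,0,0]],
], jaw=1)

```text
clock: 10.9
tcp_pos: [0.6199, -0.194, 0.1328]
orientation: [0.001, 0.607, 0.794, 0.0]
wrist_force: [-0.3, 0.2, -0.4]
finger_gap: 0.0856
grip_force: 0.0
```

drive_tool([
  [[0,0,0,0,0,0],[0,0,0,0,0,0],[0,0,0,0,0,0],[0,0,0,0,0,0],[0,0,0,0,0,0],[0,0,0,0,0,0],[0,0,0,0,0,0],[0,0,0,0,0,0]],
], jaw=-1, grip_force=40)

```text
clock: 11.9
tcp_pos: [0.6196, -0.1939, 0.1324]
orientation: [0.0, 0.607, 0.794, 0.0]
wrist_force: [-0.3, -0.4, 2.2]
finger_gap: 0.0129
grip_force: 42.6
```

drive_tool([
  [[0,0,0,0,0,0.036],[0,0,0,0,0,0.036],[0,0,0,0,0,0.036],[0,0,0,0,0,0.036],[0,0,0,0,0,0.036],[0,0,0,0,0,0.036],[0,0,0,0,0,0.036],[0,0,0,0,0,0.036],[0,0,0,0,0,0.036],[0,0,0,0,0,0.036],[0,0,0,0,0,0],[0,0,0,0,0,0]],
])

```text
clock: 13.4
tcp_pos: [0.6206, -0.1942, 0.1324]
orientation: [0.001, 0.938, 0.346, 0.001]
wrist_force: [6.3, -1.1, -0.9]
finger_gap: 0.0128
grip_force: 42.3
```

```bash
python3 -c "
from h import *
st()"
```

```text
t 13.4 tcp [ 0.6206 -0.1942  0.1324] R [[0.76, 0.65, 0.002], [0.65, -0.76, -0.001], [0.001, 0.002, -1.0]] F [ 6.32 -1.05 -0.92] M [-0.255 -1.041  0.176] gap 0.0128 g 42.29776918888092 q [-0.43  0.49  0.1   1.18  0.    2.01]
```

drive_tool([
  [[0,0,0,0,0,0.012],[0,0,0,0,0,0.012],[0,0,0,0,0,0.006],[0,0,0,0,0,0],[0,0,0,0,0,0]],
])

```text
clock: 14.02
tcp_pos: [0.6207, -0.1942, 0.1324]
orientation: [0.001, 0.953, 0.302, 0.001]
wrist_force: [5.8, -1.1, -0.6]
finger_gap: 0.0131
grip_force: 44.2
```

```bash
python3 -c "
from h import *
st()"
```

```text
t 14.03 tcp [ 0.6207 -0.1942  0.1324] R [[0.818, 0.576, 0.002], [0.576, -0.818, -0.001], [0.001, 0.002, -1.0]] F [ 5.82 -1.13 -0.61] M [-0.324 -1.061  0.643] gap 0.0131 g 44.17360782623291 q [-0.43  0.49  0.1   1.18  0.    2.1 ]
```

drive_tool([
  [[0,0,0,0,0,0.008],[0,0,0,0,0,0],[0,0,0,0,0,0]],
])

```text
clock: 14.4
tcp_pos: [0.6207, -0.1942, 0.1324]
orientation: [0.001, 0.957, 0.29, 0.001]
wrist_force: [5.6, -1.6, -0.8]
finger_gap: 0.013
grip_force: 48.6
```

drive_tool([
  [[0,0,0,0,0,0],[0,0,0,0,0,0],[0,0,0,0,0,0],[0,0,0,0,0,0],[0,0,0,0,0,0],[0,0,-0.2,0,0,0],[0,0,-0.3,0,0,0],[0,0,-0.4,0,0,0],[0,0,-0.3,0,0,0],[0,0,0,0,0,0]],
], jaw=1)

```text
clock: 15.65
tcp_pos: [0.6208, -0.1946, 0.2801]
orientation: [0.002, 0.957, 0.289, 0.002]
wrist_force: [-0.0, -0.6, 0.2]
finger_gap: 0.0852
grip_force: 0.0
```

Run:
```python
from h import *
tcp,R=st();im=viewer.read_camera("wrist")[:,:,::-1].copy();cv2.imwrite("pics/w5.png",im)
r=models.silhouettes("knob_grip","wrist")[0];print(r["score"],r["location"],wplane(r["location"],.15,tcp,R))
p=[.6085,-.0425,.263]
# bar axis direction (white bar): minAreaRect of bright pixels in region
m=r["region"]&(im.mean(2)>185);ys,xs=np.nonzero(m);print(len(xs),cv2.minAreaRect(np.float32(np.c_[xs,ys])))
print("rest bar px",wproj(world(p,[[-.03,-.125,.166],[-.03,-.175,.166]]),tcp,R).round(0))
```

```text
t 15.65 tcp [ 0.6208 -0.1946  0.2801] R [[0.833, 0.553, 0.006], [0.553, -0.833, -0.003], [0.003, 0.006, -1.0]] F [-0.03 -0.59  0.24] M [ 0.022 -0.019 -0.026] gap 0.0852 g 0.0 q [-0.43  0.46  0.41  1.52 -0.    2.13]
0.67 [283.5, 196.1] [[ 0.62168003 -0.19502216  0.15      ]]
689 ((281.1833801269531, 205.50892639160156), (55.451480865478516, 17.652759552001953), 16.821407318115234)
rest bar px [[254. 195.]
 [309. 213.]]
```

drive_tool([
  [[0,0,0,0,0,-0.0397],[0,0,0,0,0,-0.0397],[0,0,0,0,0,-0.0397],[0,0,0,0,0,-0.0397],[0,0,0,0,0,-0.0397],[0,0,0,0,0,-0.0397],[0,0,0,0,0,-0.0397],[0,0,0,0,0,-0.0397],[0,0,0,0,0,-0.0397],[0,0,0,0,0,-0.0397],[0.25,-0.212,0.08,0,0,0],[0.25,-0.212,0.08,0,0,0],[0.25,-0.212,0.08,0,0,0],[0.25,-0.212,0.08,0,0,0],[0.25,-0.212,0.08,0,0,0],[0,0,0,0,0,0],[0,0,0,0,0,0]],
], jaw=-0.05)

```text
clock: 17.88
tcp_pos: [0.4578, -0.082, 0.2276]
orientation: [-0.0, 0.609, 0.793, -0.0]
wrist_force: [0.1, 0.5, -0.3]
finger_gap: 0.041
grip_force: 0.0
```

Run:
```python
from h import *
tcp,R=st();im=viewer.read_camera("wrist")[:,:,::-1].copy()
p=[.6085,-.0425,.263]
q=wproj(world(p,[[-.155,.06,.118],[-.155,0,.118],[-.155,-.06,.118],[-.1,.1,.124],[-.1,-.1,.124]]),tcp,R);print(q.round(1))
for a in q: cv2.circle(im,tuple(a.astype(int).tolist()),3,(0,0,255),1)
cv2.imwrite("pics/w6.png",im)
c=proj("top",[world(p,[-.155,0,.118])[0]]);print(c)
```

```text
t 17.88 tcp [ 0.4578 -0.082   0.2276] R [[-0.259, 0.966, -0.0], [0.966, 0.259, -0.0], [0.0, -0.0, -1.0]] F [ 0.06  0.51 -0.33] M [0.027 0.014 0.02 ] gap 0.041 g 0.0 q [-0.35  0.1  -0.2   1.27 -0.    0.96]
[[284.4 132.7]
 [284.3 204.9]
 [284.3 267.6]
 [359.1  78. ]
 [343.2 308.8]]
[[348.74520065 270.30318978]]
```

View pics/w6.png

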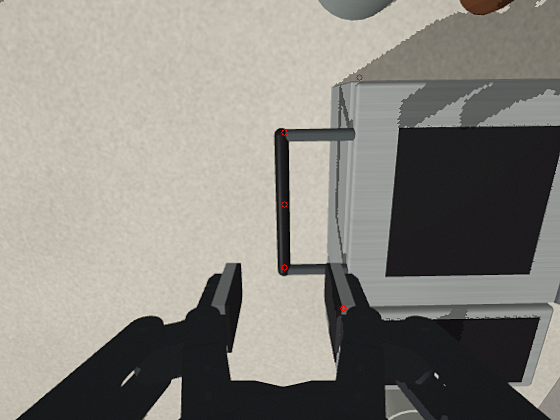

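drive_tool([
  [[0,-0.013,0.2,0,0,0],[0,0,0.2,0,0,0],[0,0,0.2,0,0,0],[0,0,0.2,0,0,0],[0,0,0.2,0,0,0],[0,0,0.1,0,0,0],[0,0,0.05,0,0,0],[0,0,0,0,0,0],[0,0,0,0,0,0]],
])

```text
clock: 19.05
tcp_pos: [0.457, -0.0826, 0.0909]
orientation: [0.001, 0.609, 0.793, 0.0]
wrist_force: [0.1, -0.2, 1.0]
finger_gap: 0.0405
grip_force: 0.0
```

drive_tool([
  [[0,0,0,0,0,0],[0,0,0,0,0,0],[0,0,0,0,0,0],[0,0,0,0,0,0],[0,0,0,0,0,0],[0,0,0,0,0,0],[0,0,0,0,0,0]],
], jaw=-1, grip_force=50)

```text
clock: 19.92
tcp_pos: [0.4574, -0.0823, 0.0909]
orientation: [0.001, 0.609, 0.794, 0.001]
wrist_force: [4.9, 2.9, 5.6]
finger_gap: 0.0103
grip_force: 49.0
```

Run:
```python
from h import *
st()
# arc increments in tool axes (y along cooker x, z down) in shares of 120mm
n=14
th=np.radians(np.linspace(0,50,n+1))
x=.105-.26*np.cos(th);z=.26*np.sin(th)
print((np.diff(x)/.12).round(3),(np.diff(z)/.12).round(3))
```

```text
t 19.93 tcp [ 0.4574 -0.0823  0.0909] R [[-0.259, 0.966, 0.002], [0.966, 0.259, 0.0], [-0.001, 0.002, -1.0]] F [4.9  2.86 5.6 ] M [ 0.59  -0.74   0.157] gap 0.0103 g 49.014365673065186 q [-0.35  0.18 -0.45  0.93  0.    0.96]
[0.004 0.013 0.021 0.029 0.037 0.045 0.053 0.061 0.068 0.075 0.082 0.089
 0.095 0.101] [0.135 0.134 0.133 0.132 0.13  0.127 0.124 0.121 0.117 0.112 0.107 0.102
 0.096 0.09 ]
```

drive_tool([
  [[0,0.004,-0.135,0,0,0],[0,0.013,-0.134,0,0,0],[0,0.021,-0.133,0,0,0],[0,0.029,-0.132,0,0,0],[0,0.037,-0.13,0,0,0],[0,0.045,-0.127,0,0,0],[0,0.053,-0.124,0,0,0],[0,0,0,0,0,0],[0,0,0,0,0,0]],
])

```text
clock: 21.05
tcp_pos: [0.4787, -0.076, 0.1985]
orientation: [-0.001, 0.609, 0.793, -0.001]
wrist_force: [3.1, 1.2, -4.5]
finger_gap: 0.0097
grip_force: 48.9
```

drive_tool([
  [[0,0.061,-0.121,0,0,0],[0,0.068,-0.117,0,0,0],[0,0.075,-0.112,0,0,0],[0,0.082,-0.107,0,0,0],[0,0.089,-0.102,0,0,0],[0,0.095,-0.096,0,0,0],[0,0.101,-0.09,0,0,0],[0,0,0,0,0,0],[0,0,0,0,0,0],[0,0,0,0,0,0]],
])

```text
clock: 22.3
tcp_pos: [0.5413, -0.0581, 0.2899]
orientation: [-0.003, 0.609, 0.793, -0.002]
wrist_force: [-12.6, 0.7, 10.1]
finger_gap: 0.0099
grip_force: 49.8
```

Run:
```python
from h import *
tcp,R=st();im=viewer.read_camera("side")[:,:,::-1].copy()
p=[.6085,-.0425,.263]
for deg,col in ((47,(255,0,0)),(50,(0,0,255)),(53,(0,255,0))):
    t=np.radians(deg);f=lambda r,y:[.105-r*np.cos(t),y,.118+r*np.sin(t)]
    q=proj("side",world(p,[f(.26,.06),f(.26,-.06),f(.205,.098),f(.007,.098),f(.205,-.098)]))
    print(deg,q.round(1).tolist())
    q=((q-[170,60]+.5)*3).astype(int).tolist()
    if deg==47: big=cv2.resize(im[60:260,170:370],None,fx=3,fy=3,interpolation=2)
    for a,b in ((0,1),(2,3),(2,4)): cv2.line(big,q[a],q[b],col,1)
cv2.imwrite("pics/s7.png",big)
```

```text
t 22.3 tcp [ 0.5413 -0.0581  0.2899] R [[-0.258, 0.966, -0.007], [0.966, 0.259, -0.001], [0.001, -0.007, -1.0]] F [-12.6    0.72  10.12] M [0.172 2.621 0.142] gap 0.0099 g 49.76014852523804 q [-0.25  0.25  0.13  1.46 -0.    1.06]
47 [[313.2, 122.4], [297.2, 88.5], [298.8, 153.6], [234.9, 214.4], [275.7, 96.8]]
50 [[308.4, 119.3], [292.6, 85.4], [295.0, 151.4], [234.7, 214.4], [272.2, 94.5]]
53 [[303.3, 116.5], [287.8, 82.5], [290.9, 149.4], [234.6, 214.3], [268.5, 92.4]]
```

View pics/s7.png

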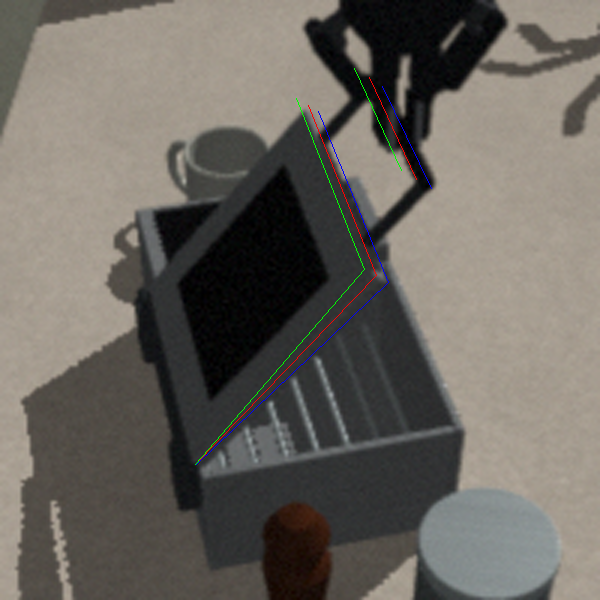

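drive_tool([
  [[0,0.007,-0.018,0,0,0],[0,0.007,-0.018,0,0,0],[0,0.005,-0.012,0,0,0],[0,0,0,0,0,0],[0,0,0,0,0,0],[0,0,0,0,0,0]],
])

```text
clock: 23.1
tcp_pos: [0.5458, -0.0569, 0.2941]
orientation: [-0.002, 0.609, 0.793, -0.001]
wrist_force: [-3.9, 4.3, -0.2]
finger_gap: 0.0098
grip_force: 48.8
```

Run:
```python
from h import *
st()
g0=cv2.imread("pics/side0.png",0).astype(np.float32)
g1=cv2.cvtColor(viewer.read_camera("side"),cv2.COLOR_RGB2GRAY).astype(np.float32)
p=np.array([.6085,-.0425,.263])
def pts(deg,y0,y1,r0,r1,p):
    t=np.radians(deg);r=np.linspace(r0,r1,40);y=np.linspace(y0,y1,40)
    return proj("side",world(p,np.c_[.105-r*np.cos(t),y,.118+r*np.sin(t)]))
def val(g,q): 
    q=np.float32(q);return cv2.remap(g,q[:,:1],q[:,1:],1)[:,0].mean()
# shut: column offset (perpendicular to bar) which best centres dark bar; and lifted: angle
off=np.arange(-4,4.1,.25)
v0=[val(g0,pts(0,.05,-.05,.26,.26,p)+[o,0]) for o in off]
def cen(x,v): v=np.array(v);w=np.clip((np.median(v)-v),0,None);return (x*w).sum()/w.sum(),x[v.argmin()]
print("shut bar col offset",cen(off,v0));b=cen(off,v0)[0]
A=np.arange(42,58,.25)
for bb in (0,b):
    v=[val(g1,pts(a,.06,.035,.26,.26,p)+[bb,0]) for a in A]; print("bar angle",cen(A,v),np.round(v[::4]))
    v=[val(g1,pts(a,.06,.06,.215,.25,p)+[bb,0]) for a in A]; print("rod",cen(A,v),np.round(v[::4]))
    v=[val(g1,pts(a,.099,.099,.06,.2,p)+[bb,0]) for a in A]; print("lid side edge",np.round(v[::2]))
```

```text
t 23.1 tcp [ 0.5458 -0.0569  0.2941] R [[-0.259, 0.966, -0.005], [0.966, 0.259, 0.002], [0.003, -0.004, -1.0]] F [-3.86  4.28 -0.22] M [0.747 1.135 0.125] gap 0.0098 g 48.811633586883545 q [-0.25  0.26  0.15  1.47  0.    1.06]
shut bar col offset (np.float64(0.006481065951063001), np.float64(-0.25))
bar angle (np.float64(49.47476120303756), np.float64(49.75)) [161. 161. 161. 156. 129.  76.  26.   8.   6.  24.  82. 141. 141. 128.
 138. 150.]
rod (np.float64(51.311476587579826), np.float64(49.75)) [158. 158. 159. 160. 158. 155. 115.  29.  21.  61. 129. 126. 117. 108.
  99.  92.]
lid side edge [61. 61. 60. 59. 58. 58. 57. 56. 54. 53. 52. 51. 50. 49. 49. 50. 50. 51.
 51. 52. 51. 51. 50. 50. 50. 50. 50. 50. 50. 50. 50. 50.]
bar angle (np.float64(49.479364495778746), np.float64(49.75)) [161. 161. 161. 156. 129.  76.  26.   8.   6.  23.  81. 141. 141. 128.
 138. 150.]
rod (np.float64(51.30946473904135), np.float64(49.75)) [158. 158. 159. 160. 158. 155. 115.  29.  21.  60. 129. 126. 117. 108.
  99.  92.]
lid side edge [61. 61. 60. 59. 58. 58. 57. 56. 54. 53. 52. 51. 50. 49. 49. 50. 50. 51.
 51. 52. 51. 51. 50. 50. 50. 50. 50. 50. 50. 50. 50. 50.]
```

drive_tool([
  [[0,0,0,0,0,0],[0,0,0,0,0,0],[0,0,0,0,0,0],[0,0,0,0,0,0],[0,0,0,0,0,0],[0,0,0,0,0,0]],
])

```text
clock: 23.9
tcp_pos: [0.5458, -0.0568, 0.2941]
orientation: [-0.002, 0.609, 0.793, -0.001]
wrist_force: [-4.4, 3.9, -0.2]
finger_gap: 0.0098
grip_force: 48.8
```

```bash
python3 -c "
from h import *
st();print(order.hand_in())"
```

```text
t 23.9 tcp [ 0.5458 -0.0568  0.2941] R [[-0.259, 0.966, -0.005], [0.966, 0.259, 0.002], [0.003, -0.004, -1.0]] F [-4.42  3.86 -0.22] M [0.73  1.109 0.165] gap 0.0098 g 48.8118052482605 q [-0.25  0.26  0.15  1.47  0.    1.06]
the job is handed in; nothing more can be done
None
```

The job is handed in at about 24 s: the knob reached its stop on the second try (the first grip slipped off) and sprang back, and the lid is held steady in the gripper at about 50 degrees (49.6 by camera, 50.4 by arm position), with the canister, mill and mug never approached.

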